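Seal the window of a gas cell

TASK

Close the gas cell: turn its red ring clockwise down the leaning neck until it meets the soft seal and turns harder, which is when its white line comes round to the yellow pointer on the steel collar below (less than one turn), then tighten it by a further quarter turn to squash the seal, and let go. Do not go half a turn past first touch, or the window will crack, and leave the beaker, pot and bottle beside the stand where they are.

Things in the scene. Friction and masses are not known exactly. Their poses are not given: they have to be found in the camera images.
- ring_centre (a point): Red ribbed plastic ring at the top of the gas cell, 61 mm across, 28 mm high, white index line on its top and side; already started on the threaded steel neck and stays on it. This point: on its axis, half-way up. z axis: the screw axis, up and out of the cell. x axis: away from the index line, turns with the ring. Grip it across the ribs, at any angle round the axis.
- stand: Grey stand, base plate 157 x 110 x 14 mm, fixed; origin on the worktop near the plate's centre. It holds the glass gas cell leaning 28 degrees from vertical towards the stand's -x, roughly towards the robot. Below the ring the cell is narrower, with free room 25 mm down; there a steel collar has a yellow pointer, 7 mm wide, sticking out 44 mm from the axis to the stand's +y (left).
- ring (a joint): How far the red ring is screwed down towards the seal, rad; grows clockwise as seen looking down its axis at it; starts at 1.8 to 4.6 and reaches 7.85 when the ring meets the seal (turning on from there counts on joint seal). Until then it turns against a light thread friction of about 0.1 N m. The ring sinks 6 mm along its axis per full turn and stays where it is left.
- seal (a joint): How far the ring has been turned on past its first touch of the soft white seal inside it, rad: 0 until it meets the seal; 1.57 is a quarter turn, which squashes the seal by 1.5 mm. While it turns on, it resists with about 0.35 N m at first touch and 0.5 N m a quarter turn later. The ring stays where it is left.
- beaker_50: Small clear glass beaker, 45 mm across, 58 mm high, standing beside the stand; origin at the centre of its underside.
- sample_pot: White screw-cap pot, 37 mm across, 34 mm high, beside the stand; origin at the centre of its underside.
- dropper_oil: Amber dropper bottle with a black cap, 30 mm across, 78 mm high, beside the stand; origin at the centre of its underside.

How it is judged:
By the outcome, as a careful person would: the job done as asked, in the order asked, and still so for the second after the job is handed in, with the robot touching nothing.
It also fails if it takes over 58 s, if anything falls off the work surface, if the arm or the gripper's body presses on something with over 40 N, if the wrist force passes 120 N, or if a joint passes its speed limit or range.

ROBOT

A 6-joint arm with a two-finger parallel gripper is mounted at the origin on a cart in front of the work surface, level with it; the furniture and walls round the work are solid. World frame = base frame: x ahead of the robot, y to its left, z up, the work surface at z = 0. Lengths are in m, angles in rad, forces in N, time in s.
With the tool pointing down it reaches from about 0.275 to 0.875 m from the base axis. Payload 12.5 kg.
Tool frame: the origin (TCP) lies midway between the tips of the shut fingers; the grasp point (between the pads) lies 19 mm behind it (bot.tcp_to_grasp is the distance from the TCP to the grasp point, in m); x points along the fingers, y is the direction in which the jaws open and shut, and the axes are right-handed (so a half turn about x gives the same grasp; the last joint's range is limited). The gripper opens to 85 mm and grips with 20 to 120 N. Pads are 22 mm wide; open, the fingers measure 114 mm over their backs; the gripper's body (76 mm by 85 mm) begins 54 mm behind the grasp point. The pads swing forward as they close: fully open they stand 13 mm farther back than shut.
Start: joints at [-1.433, 0.351, 1.652, -0, 1.139, -0.085], TCP at [0.122, -0.536, 0.197] pointing down, gripper open.
Joint ranges: [-2.75, 2.75], [-0.79, 2.1], [0.01, 2.65], [-1.57, 4.71], [0.07, 3.14], [-2.87, 2.87]. Speed limits (rad/s): [2.22, 2.22, 2.79, 3.14, 3.14, 3.14].

INTERFACE

Orientations are given as a unit quaternion [x, y, z, w].
In Python, from cell import bot gives the robot as it stands.
- The arm moves only by the shell command python3 -m handwheel 'ROWS' [FORCE]. ROWS is JSON, a list of rows, each an object with "dp": the shift along the tool's x, y, z in mm, a list of three; "twist": the turn, a rotation vector about the tool's x, y, z in degrees, a list of three; "gripper": the finger opening in mm, from 0 to 85.4. In form: [{"dp": [tx, ty, tz], "twist": [rx, ry, rz], "gripper": gripper}, ...]. A call has 1 to 20 rows; each row shifts and turns the commanded pose from where the row before left it, along the tool's axes as they then stand; what a row does not reach is not made up. A row lasts 1/10 s, in which the tool goes at most 50 mm and 8.59 degrees, less where a joint would pass 70% of its speed; a pose out of reach is approached as far as the arm can. A call is refused whole if a number of a shift passes 50 or a number of a turn 8.59, either way. A call with a gripper value outside its range is refused whole. The fingers move at their own pace and stop on an object; FORCE is the grip in N (left out, the last holds). Time passes only in rows, so rows that do not move let the fingers close. It gives the time, the measured TCP pose, the force and the opening at its end, in the units of the state.
- bot.get_obs(): the state, without advancing time (a new reading comes with each control period).
- bot.camera(name): name is "scene" or "top" or "wrist"; returns the picture (480x640x3 uint8, red, green, blue); there is no depth.
- bot.get_calibration(name): a dict with "fx", "fy", "cx", "cy" (pixels), "k1" (the pictures are not rectified: a ray, as slopes to the right and down, at radius r is drawn at 1 + k1 r^2 times it, then the intrinsics apply), "world_from_camera" (4x4, takes a point from camera to world coordinates); the wrist camera has in their place "hand_eye" (4x4, takes a point from camera to tool coordinates, whose origin is the TCP and whose axes are the tool frame's). Camera axes: x right, y up, looking along -z (the intrinsics and any distortion apply to the point x, -y, -z); pixel columns grow to the right and rows downward; lengths in m; the calibration is good to about 2 mm. A picture is of the moment at which its call begins: read the wrist's pose just before it. get_calibration takes no time and is no camera call.
- bot.sign_off(): hands the job in, once; it reports no verdict.
The state is a dict: "time_s": time; "joint_pos": joint angles; "joint_velocities": joint speeds; "effort": joint torques, N m; "tool_pos": TCP position; "ee_rot": TCP orientation; "ft_force": force on the tool from outside, world axes, zero at the start; "torque": the same for the moment, N m; "width": finger opening in m.
Only numpy, scipy, OpenCV 4.12 (cv2) and the standard library are available. Lean on these libraries where they do the work, as an engineer would, in place of code of your own. Each camera call takes 0.05 s, during which the arm holds its last target.

## Working session

There is one attempt and no reset: what is moved stays moved. The work goes in short steps, Python scripts to look and compute and a shell command to move; the robot and the scene stay as the last step left them, time stands still between calls to the robot, and variables do not carry over. Pictures are saved under pics/ and viewed, and the job is handed in when it is done.

```bash
ls; mkdir -p pics; python3 - <<'E'
from cell import bot
import cv2
o=bot.get_obs();print(o)
for n in("scene","top","wrist"):
    im=bot.camera(n);cv2.imwrite(f"pics/{n}0.png",im[:,:,::-1]);print(n,bot.get_calibration(n))
print(bot.tcp_to_grasp)
E
```

```text
pics
{'time_s': 0.0, 'joint_pos': array([-1.43260635e+00,  3.51216925e-01,  1.65246307e+00, -2.68187364e-06,
        1.13911874e+00, -8.46025008e-02]), 'joint_velocities': array([-0.00033478, -0.00060474,  0.00025268, -0.00053813, -0.00053227,
       -0.00025578]), 'effort': array([ 3.98948163e-03, -5.06096506e+01, -2.91405523e+01,  1.49227235e-04,
        4.52731299e-03,  1.47810886e-05]), 'tool_pos': array([ 0.1214929 , -0.53600814,  0.19635422]), 'ee_rot': array([-0.70271157, -0.07903285,  0.70273614, -0.07818037]), 'ft_force': array([ 0.21351914, -0.00210094,  1.16604352]), 'torque': array([-0.02715086,  0.01477767,  0.03858581]), 'width': 0.08518902577984841}
scene {'fx': 586.394622278811, 'fy': 586.394622278811, 'cx': 314.1835975447622, 'cy': 229.5172282236161, 'k1': 0.0037538167583111414, 'world_from_camera': array([[ 0.85855275,  0.40248888, -0.31763168,  0.27454191],
       [-0.51266206,  0.68360608, -0.51948083, -0.31299375],
       [ 0.00804969,  0.6088394 ,  0.79325266,  0.78464434],
       [ 0.        ,  0.        ,  0.        ,  1.        ]])}
top {'fx': 533.98570225022
[... 171 characters left out ...]
205,  0.47630476],
       [-0.99968258,  0.02178675, -0.0126524 ,  0.13316572],
       [-0.0101608 ,  0.11089862,  0.99377978,  0.99262561],
       [ 0.        ,  0.        ,  0.        ,  1.        ]])}
wrist {'fx': 362.8387130521003, 'fy': 362.8387130521003, 'cx': 327.8692556998128, 'cy': 241.47909643058912, 'k1': -0.06150099814029129, 'hand_eye': array([[-3.03053547e-04,  3.25028341e-01, -9.45704227e-01,
        -1.77688134e-01],
       [ 9.99999732e-01,  7.29110270e-04, -6.98653583e-05,
         2.08287406e-04],
       [ 6.66814443e-04, -9.45703995e-01, -3.25028475e-01,
        -8.53857093e-02],
       [ 0.00000000e+00,  0.00000000e+00,  0.00000000e+00,
         1.00000000e+00]])}
0.0187
```

View pics/scene0.png

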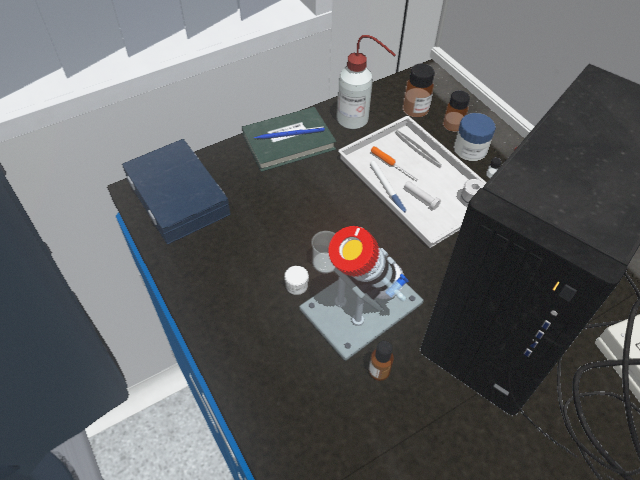

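View pics/top0.png

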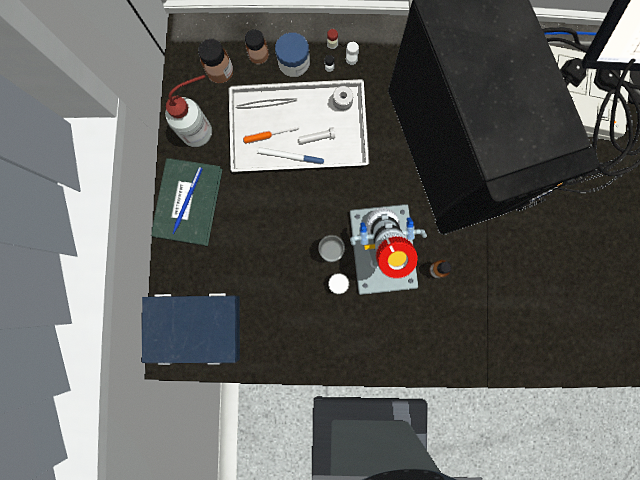

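View pics/wrist0.png

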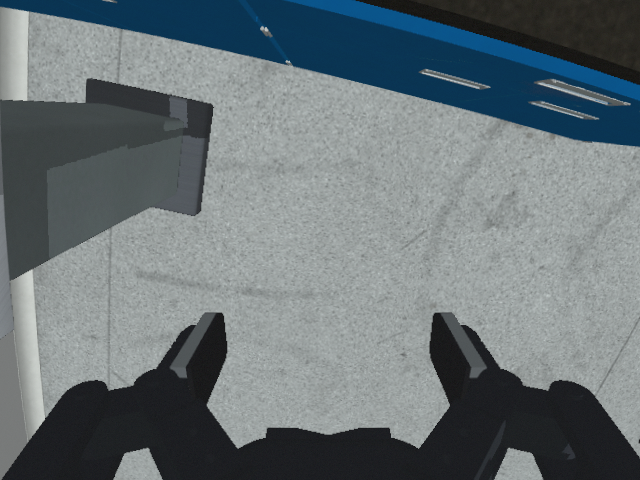

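```bash
cat > h.py <<'E'
import numpy as np, cv2
from scipy.spatial.transform import Rotation as R
from cell import bot
def ray(n,uv,T=None):
    c=bot.get_calibration(n)
    K=np.array([[c['fx'],0,c['cx']],[0,c['fy'],c['cy']],[0,0,1]])
    p=cv2.undistortPoints(np.array([[uv]],float),K,np.array([c['k1'],0,0,0.]))[0,0]
    T=c['world_from_camera'] if T is None else T
    d=T[:3,:3]@np.array([p[0],-p[1],-1]); return T[:3,3],d/np.linalg.norm(d)
def proj(n,P,T=None):
    c=bot.get_calibration(n); T=c['world_from_camera'] if T is None else T
    q=(np.atleast_2d(P)-T[:3,3])@T[:3,:3]; s=np.c_[q[:,0]/-q[:,2],-q[:,1]/-q[:,2]]
    s=s*(1+c['k1']*(s**2).sum(1,keepdims=True))
    return s*c['fx']+[c['cx'],c['cy']]
def plane(r,p0,n=np.array([0,0,1.])):
    return r[0]+r[1]*(((p0-r[0])@n)/(r[1]@n))
def tri(rs):
    A=sum(np.eye(3)-np.outer(d,d) for o,d in rs); b=sum((np.eye(3)-np.outer(d,d))@o for o,d in rs)
    P=np.linalg.solve(A,b); return P,[np.linalg.norm(np.cross(P-o,d))*1e3 for o,d in rs]
def tool(o): 
    T=np.eye(4);T[:3,:3]=R.from_quat(o['ee_rot']).as_matrix();T[:3,3]=o['tool_pos'];return T
def wristT(o): return tool(o)@bot.get_calibration("wrist")["hand_eye"]
def red(im):
    h=cv2.cvtColor(im,cv2.COLOR_RGB2HSV); return ((((h[...,0]<6)|(h[...,0]>174))&(h[...,1]>170)&(h[...,2]>90))*255).astype(np.uint8)
def yel(im):
    h=cv2.cvtColor(im,cv2.COLOR_RGB2HSV); return (((h[...,0]>18)&(h[...,0]<32)&(h[...,1]>140)&(h[...,2]>110))*255).astype(np.uint8)
E
python3 - <<'E'
import cv2,numpy as np
from h import *
for n,(x,y) in(("scene",(290,210)),("top",(320,190))):
    im=cv2.imread(f"pics/{n}0.png");cv2.imwrite(f"pics/{n}c.png",cv2.resize(im[y:y+ (170 if n=='scene' else 120),x:x+(150)],None,fx=5 if n=='top' else 3.5,fy=5 if n=='top' else 3.5,interpolation=2))
    im=im[:,:,::-1]
    for f in(red,yel):
        m=f(im); k,l,s,c=cv2.connectedComponentsWithStats(m)
        for i in range(1,k):
            if s[i,4]>15: print(n,f.__name__,s[i],c[i])
E
```

```text
scene red [ 329  226   49   49 1338] [353.88639761 250.2264574 ]
scene yel [343 240  19  20 306] [351.95751634 249.35620915]
top red [376 237  42  41 967] [396.45087901 256.60703206]
top yel [364 244  11   6  47] [369.14893617 246.46808511]
top yel [388 251  18  15 204] [396.73039216 258.35784314]
```

View pics/scenec.png

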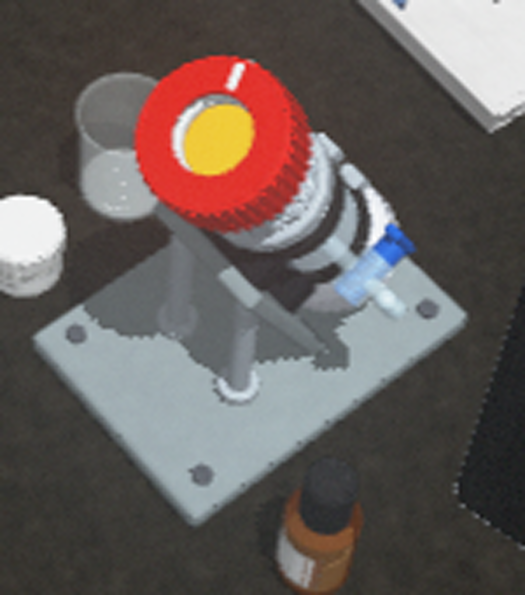

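View pics/topc.png

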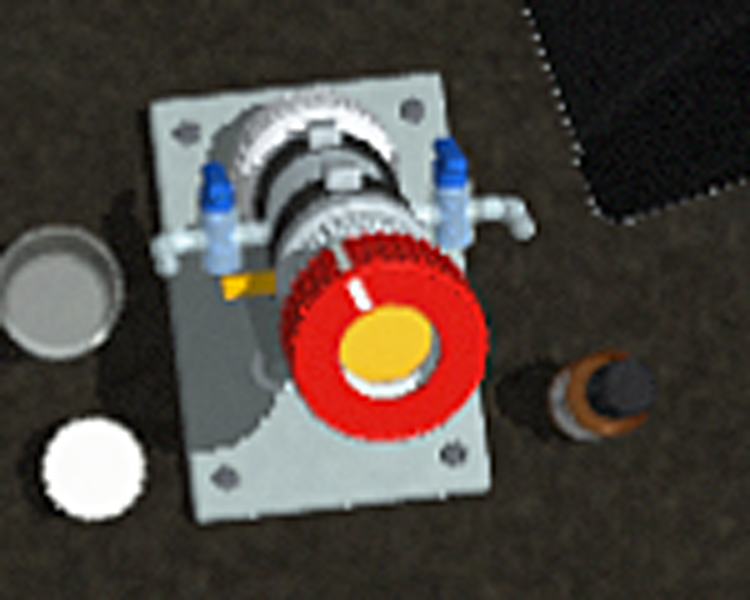

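```bash
python3 - <<'E'
from h import *
cs=[(350.4,210.6),(408,204.6),(418,288),(359.6,294.4)]
P=np.array([plane(ray("top",c),np.array([0,0,.014])) for c in cs]);print(P.round(4))
for i in range(4): print(np.linalg.norm(P[i]-P[(i+1)%4]).round(4))
d=(P[0]+P[1]-P[2]-P[3]);x=d[:2]/np.linalg.norm(d[:2]);print("yaw",np.degrees(np.arctan2(x[1],x[0])), P.mean(0))
a=np.radians(28);ax=np.array([-x[0]*np.sin(a),-x[1]*np.sin(a),np.cos(a)]);print("axis",ax)
# red+yellow filled hull -> ring outline; yellow/inner hole centroid
C={}
for n in("scene","top"):
    im=cv2.imread(f"pics/{n}0.png")[:,:,::-1].copy();m=red(im)
    k,l,s,c=cv2.connectedComponentsWithStats(m);i=1+np.argmax(s[1:,4]);m=(l==i).astype(np.uint8)*255
    cn,_=cv2.findContours(m,cv2.RETR_CCOMP,cv2.CHAIN_APPROX_NONE)
    for q in cn:
        if len(q)>20: print(n,cv2.contourArea(q),cv2.fitEllipse(q))
    hull=cv2.convexHull(max(cn,key=len));M=cv2.moments(hull);C[n]=(M['m10']/M['m00'],M['m01']/M['m00'])
print(C,tri([ray(n,C[n]) for n in C]))
# white line top centres: scene crop(235,76)/3.5+(290,210); top crop (359,293)/5+(320,190)
L=tri([ray("scene",(290+236/3.5,210+75/3.5)),ray("top",(320+359/5,190+293/5))]);print("line",L)
Y=tri([ray("scene",(351.96,249.36)),ray("top",(396.73,258.36))]);print("yel",Y)
py=ray("top",(369.1,246.5));print("ptr z.15",plane(py,np.array([0,0,.15])))
for n,c in(("beaker",(331,248)),("pot",(339,284)),("bottle",(438,269))):
    print(n,plane(ray("top",c),np.array([0,0,.034 if n!='bottle' else .078])))
E
```

```text
[[ 0.6434  0.0976  0.014 ]
 [ 0.6572 -0.0095  0.014 ]
 [ 0.5028 -0.0288  0.014 ]
 [ 0.4889  0.0781  0.014 ]]
0.108
0.1556
0.1078
0.1557
yaw 7.169392546258795 [0.57308358 0.03436959 0.014     ]
axis [-0.46580101 -0.05859157  0.88294759]
scene 1755.5 ((353.10357666015625, 249.422119140625), (45.88753890991211, 49.08610534667969), 106.07010650634766)
scene 488.0 ((350.3592834472656, 248.09954833984375), (23.723804473876953, 26.29827880859375), 48.921695709228516)
scene 40.0 ((356.7224426269531, 231.55491638183594), (5.23906135559082, 10.369749069213867), 24.053194046020508)
top 1240.5 ((396.6262512207031, 257.31689453125), (39.48704528808594, 40.25410461425781), 98.4627456665039)
top 372.0 ((396.73675537109375, 258.52215576171875), (20.721111297607422, 25.25119972229004), 152.68817138671875)
{'scene': (353.17673316935407, 249.87947526646624), 'top': (396.4315086096119, 256.9371626831149)} (array([0.54477111, 0.03188518, 0.17625086]), [np.float64(0.5937044781215671), np.float64(0.5937044781214069)])
line (array([0.55561003, 0.04141934, 0.19701377]), [np.float64(0.3522677571292744), np.float64(0.35226775712917086)])
yel (array([0.54245785, 0.03171795, 0.1792069 ]), [np.float64(0.47166152386230265), np.float64(0.47166152386229865)])
ptr z.15 [0.56319153 0.07191471 0.15      ]
beaker [0.57092763 0.13216033 0.034     ]
pot [0.50645031 0.11642567 0.034     ]
bottle [ 0.53430227 -0.05257896  0.078     ]
```

```bash
python3 - <<'E'
from h import *
o=bot.get_obs();T=tool(o);print(T.round(3))
d=np.array([0.470,0.022,0.32])-o['tool_pos'];print("d tool mm",(T[:3,:3].T@d*1e3).round(1))
print("tower bottom",plane(ray("scene",(422,352)),np.zeros(3)),plane(ray("scene",(515,412)),np.zeros(3)),plane(ray("top",(440,232)),np.zeros(3)))
print("tower top",tri([ray("scene",(478,208)),ray("top",(487,207))]))
H=tri([ray("scene",(350.36,248.1)),ray("top",(396.74,258.52))]);print(H)
E
```

```text
[[-0.     0.221 -0.975  0.122]
 [ 0.001 -0.975 -0.221 -0.536]
 [-1.    -0.001 -0.     0.196]
 [ 0.     0.     0.     1.   ]]
d tool mm [-123.1 -467.4 -463.2]
tower bottom [ 0.60875133 -0.07176829  0.        ] [ 0.66394649 -0.20769388  0.        ] [ 6.08957537e-01 -7.22019301e-02 -1.11022302e-16]
tower top (array([ 0.6061886 , -0.07073162,  0.32708825]), [np.float64(8.82508737698381), np.float64(8.825087376983653)])
(array([0.54125917, 0.03243763, 0.18210095]), [np.float64(1.2748964349001257), np.float64(1.2748964349004224)])
```

```bash
python3 -m handwheel '[{"dp":[-8,-20,-20],"twist":[0,0,0],"gripper":85},{"dp":[-8,-30,-29],"twist":[0,0,0],"gripper":85},{"dp":[-8,-30,-29],"twist":[0,0,0],"gripper":85},{"dp":[-8,-30,-29],"twist":[0,0,0],"gripper":85},{"dp":[-8,-30,-29],"twist":[0,0,0],"gripper":85},{"dp":[-8,-30,-29],"twist":[0,0,0],"gripper":85},{"dp":[-8,-30,-29],"twist":[0,0,0],"gripper":85},{"dp":[-8,-30,-29],"twist":[0,0,0],"gripper":85},{"dp":[-8,-30,-30],"twist":[0,0,0],"gripper":85},{"dp":[-8,-30,-30],"twist":[0,0,0],"gripper":85},{"dp":[-8,-30,-30],"twist":[0,0,0],"gripper":85},{"dp":[-8,-30,-30],"twist":[0,0,0],"gripper":85},{"dp":[-8,-30,-30],"twist":[0,0,0],"gripper":85},{"dp":[-8,-30,-30],"twist":[0,0,0],"gripper":85},{"dp":[-7,-30,-30],"twist":[0,0,0],"gripper":85},{"dp":[-4,-27,-30],"twist":[0,0,0],"gripper":85}]' 40
python3 - <<'E'
from h import *
o=bot.get_obs();T=tool(o);print(T.round(3),o['joint_pos'].round(3),o['time_s'])
x=np.radians(7.17);a=np.radians(28);ax=np.array([-np.cos(x)*np.sin(a),-np.sin(x)*np.sin(a),np.cos(a)])
# minimal rotation taking tool x to -ax
v=T[:3,:3].T@(-ax); r=np.cross([1,0,0],v);r=r/np.linalg.norm(r)*np.degrees(np.arccos(v[0]));print("twist",r)
E
```

```text
time_s: 1.75
tool_pos: [0.4706, 0.0233, 0.3204]
ee_rot: [0.703, 0.079, -0.702, 0.079]
ft_force: [1.0, -2.1, 0.2]
width: 0.0847
[[ 0.001  0.221 -0.975  0.471]
 [-0.    -0.975 -0.221  0.023]
 [-1.     0.    -0.001  0.32 ]
 [ 0.     0.     0.     1.   ]] [-0.049  0.096  1.668 -0.     1.377  1.298] 1.75
twist [-0.         27.82884599  2.73544601]
```

```bash
python3 -m handwheel '[{"dp":[0,0,0],"twist":[0,5,0.5],"gripper":85},{"dp":[0,0,0],"twist":[0,7.9,0.8],"gripper":85},{"dp":[0,0,0],"twist":[0,7.9,0.8],"gripper":85},{"dp":[0,0,0],"twist":[0,7,0.6],"gripper":85},{"dp":[0,0,0],"twist":[0,0,0],"gripper":85},{"dp":[0,0,0],"twist":[0,0,0],"gripper":85}]'
cat > shot.py <<'E'
import sys
from h import *
n,f=sys.argv[1:3]
o=bot.get_obs();im=bot.camera(n);cv2.imwrite(f"pics/{f}.png",im[:,:,::-1]);np.savez(f"pics/{f}.npz",T=wristT(o),tool=tool(o))
print(o['joint_pos'].round(3),o['time_s'],o['tool_pos'].round(4))
E
python3 shot.py wrist w1
```

```text
time_s: 2.35
tool_pos: [0.4697, 0.0212, 0.3203]
ee_rot: [0.852, 0.079, -0.512, 0.074]
ft_force: [0.6, -0.2, 0.9]
width: 0.0849
[-0.13  -0.174  2.009  0.159  0.84   1.14 ] 2.35 [0.4697 0.0212 0.3203]
```

View pics/w1.png

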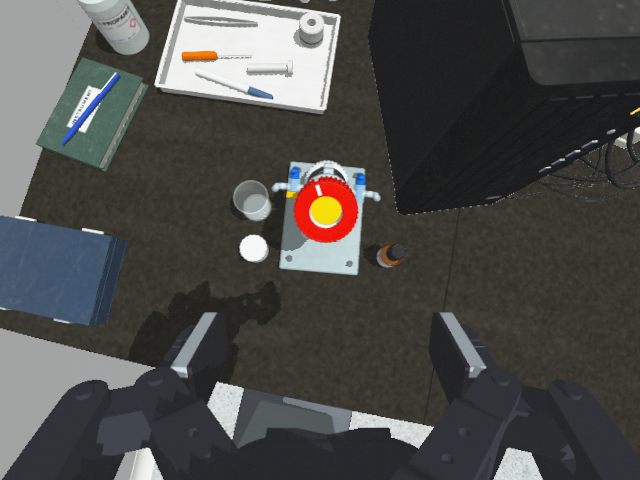

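```bash
python3 -m handwheel '[{"dp":[0,0,0],"twist":[-5,0,0],"gripper":85},{"dp":[0,0,0],"twist":[-8.5,0,0],"gripper":85},{"dp":[0,0,0],"twist":[-8.5,0,0],"gripper":85},{"dp":[0,0,0],"twist":[-8.5,0,0],"gripper":85},{"dp":[0,0,0],"twist":[-8.5,0,0],"gripper":85},{"dp":[0,0,0],"twist":[-8.5,0,0],"gripper":85},{"dp":[0,0,0],"twist":[-8.5,0,0],"gripper":85},{"dp":[0,0,0],"twist":[-8.5,0,0],"gripper":85},{"dp":[0,0,0],"twist":[-8.5,0,0],"gripper":85},{"dp":[0,0,0],"twist":[-8.5,0,0],"gripper":85},{"dp":[0,0,0],"twist":[-8.5,0,0],"gripper":85},{"dp":[0,0,0],"twist":[-8.5,0,0],"gripper":85},{"dp":[0,0,0],"twist":[-8.5,0,0],"gripper":85},{"dp":[0,0,0],"twist":[-8.5,0,0],"gripper":85},{"dp":[0,0,0],"twist":[-8.5,0,0],"gripper":85},{"dp":[0,0,0],"twist":[-8.5,0,0],"gripper":85},{"dp":[0,0,0],"twist":[-8.5,0,0],"gripper":85},{"dp":[0,0,0],"twist":[-8.5,0,0],"gripper":85},{"dp":[0,0,0],"twist":[-8.5,0,0],"gripper":85},{"dp":[0,0,0],"twist":[-8.5,0,0],"gripper":85}]'
python3 -m handwheel '[{"dp":[0,0,0],"twist":[-8.5,0,0],"gripper":85},{"dp":[0,0,0],"twist":[-8.5,0,0],"gripper":85},{"dp":[0,0,0],"twist":[-8.5,0,0],"gripper":85},{"dp":[0,0,0],"twist":[-8.5,0,0],"gripper":85},{"dp":[0,0,0],"twist":[-8.5,0,0],"gripper":85},{"dp":[0,0,0],"twist":[-4,0,0],"gripper":85},{"dp":[0,0,0],"twist":[0,0,0],"gripper":85},{"dp":[0,0,0],"twist":[0,0,0],"gripper":85}]'
python3 shot.py wrist w2
python3 - <<'E'
from h import *
for f in("w1","w2"):
    im=cv2.imread(f"pics/{f}.png")[:,:,::-1].copy()
    for g in(red,yel):
        k,l,s,c=cv2.connectedComponentsWithStats(g(im))
        for i in range(1,k):
            if s[i,4]>15: print(f,g.__name__,s[i],c[i])
E
```

```text
time_s: 4.4
tool_pos: [0.4708, 0.0214, 0.3201]
ee_rot: [0.024, 0.518, 0.02, 0.855]
ft_force: [-0.1, -1.2, 0.4]
width: 0.0847
time_s: 5.2
tool_pos: [0.4705, 0.0214, 0.32]
ee_rot: [-0.312, 0.468, 0.221, 0.797]
ft_force: [0.7, -1.4, -0.3]
width: 0.0848
[-0.129 -0.172  2.008  0.16   0.838 -2.576] 5.2 [0.4705 0.0214 0.32  ]
w1 red [ 294  177   64   66 2308] [325.7092721  209.28379549]
w1 yel [631 108   9   6  17] [635.23529412 110.76470588]
w1 yel [286 191  12   7  70] [291.02857143 194.17142857]
w1 yel [310 197  32  27 665] [325.56090226 209.72631579]
w2 red [ 298  176   66   67 2400] [330.57125 207.7525 ]
w2 yel [  6 174  17  12  37] [ 14.         179.54054054]
w2 yel [315 196  31  28 680] [330.40735294 209.23676471]
```

View pics/w2.png

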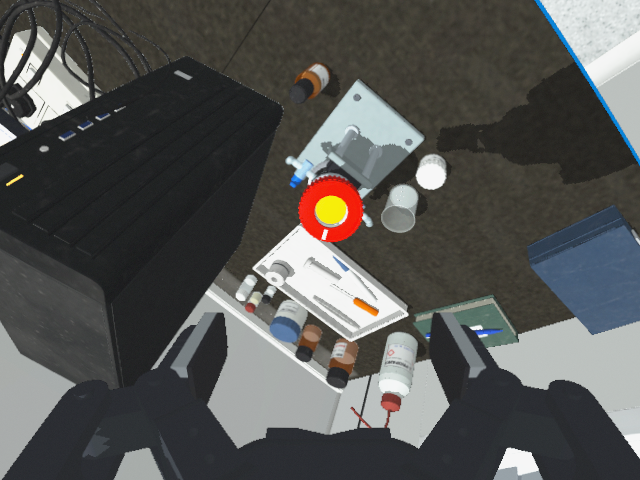

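```bash
cat > fit.py <<'E'
from h import *
V={"scene0":("scene",None),"top0":("top",None)}
for f in("w1","w2"): V[f]=("wrist",np.load(f"pics/{f}.npz")["T"])
x=np.radians(7.17);a=np.radians(28);ax=np.array([-np.cos(x)*np.sin(a),-np.sin(x)*np.sin(a),np.cos(a)])
def info(f):
    im=cv2.imread(f"pics/{f}.png")[:,:,::-1].copy();m=red(im)
    k,l,s,c=cv2.connectedComponentsWithStats(m);i=1+np.argmax(s[1:,4]);m=((l==i)*255).astype(np.uint8)
    cn,_=cv2.findContours(m,cv2.RETR_EXTERNAL,cv2.CHAIN_APPROX_NONE)
    hull=cv2.convexHull(max(cn,key=cv2.contourArea))
    full=np.zeros_like(m);cv2.drawContours(full,[hull],-1,255,-1)
    hole=cv2.morphologyEx(cv2.bitwise_and(full,cv2.bitwise_not(m)),cv2.MORPH_OPEN,np.ones((5,5)))
    k,l,s,c=cv2.connectedComponentsWithStats(hole);j=1+np.argmax(s[1:,4])
    y=cv2.bitwise_and(yel(im),full);k,l2,s2,c2=cv2.connectedComponentsWithStats(y);q=1+np.argmax(s2[1:,4])
    return hull[:,0,:].astype(float),c[j],c2[q]
if __name__=="__main__":
    I={f:info(f) for f in V}
    for nm,ix in(("hole",1),("yel",2)):
        for S in(list(V),["w1","w2"],["scene0","top0"]):
            print(nm,S,*tri([ray(V[f][0],I[f][ix],V[f][1]) for f in S]))
    P,_=tri([ray(V[f][0],I[f][1],V[f][1]) for f in V])
    # hull rays onto top plane: radius about centre
    for f in V:
        Q=np.array([plane(ray(V[f][0],u,V[f][1]),P,ax) for u in I[f][0]]);r=np.linalg.norm(Q-P,axis=1)
        (cx,cy),rad=cv2.minEnclosingCircle(np.float32(I[f][0]));print(f,(r.min()*1e3).round(1),(np.median(r)*1e3).round(1),(r.max()*1e3).round(1))
E
python3 fit.py
```

```text
hole ['scene0', 'top0', 'w1', 'w2'] [0.5405501  0.03176968 0.18455635] [np.float64(1.3994627691055757), np.float64(0.6327983540867244), np.float64(1.519686462276716), np.float64(0.22625906539932367)]
hole ['w1', 'w2'] [0.54252406 0.0323688  0.18237461] [np.float64(0.03810775419553666), np.float64(0.03810775419551372)]
hole ['scene0', 'top0'] [0.53973321 0.03146546 0.1843274 ] [np.float64(0.6464945452460235), np.float64(0.6464945452459163)]
yel ['scene0', 'top0', 'w1', 'w2'] [0.54341628 0.03203122 0.17927611] [np.float64(1.3141653870475913), np.float64(0.7552889419142053), np.float64(1.7775847881203306), np.float64(0.30908594733490946)]
yel ['w1', 'w2'] [0.54586898 0.03271113 0.17631131] [np.float64(0.04303463111079091), np.float64(0.04303463111074635)]
yel ['scene0', 'top0'] [0.54245806 0.03171957 0.17921366] [np.float64(0.474523764271854), np.float64(0.47452376427167514)]
scene0 28.8 30.7 38.5
top0 28.8 30.9 38.6
w1 28.2 30.0 34.3
w2 29.7 30.7 32.6
```

```bash
python3 - <<'E'
from fit import *
u=np.array([np.cos(x)*np.cos(a),np.sin(x)*np.cos(a),np.sin(a)]);v=np.cross(ax,u)
top=np.array([.5408,.0319,.1842])
P,e=tri([ray("top",(369.15,246.5)),ray("wrist",(291.0,194.2),V["w1"][1])]);d=P-top;print("ptr",P,e,"u,v,ax",(np.array([d@u,d@v,d@ax])*1e3).round(1))
# index line
for f in V:
    im=cv2.imread(f"pics/{f}.png")[:,:,::-1].copy();h=cv2.cvtColor(im,cv2.COLOR_RGB2HSV)
    n,T=V[f]
    # sample annulus r 17..29 on top plane
    best=[]
    for th in np.radians(np.arange(0,360,2)):
        pts=np.array([top+r*(np.cos(th)*v+np.sin(th)*u) for r in np.linspace(.019,.027,9)])
        q=np.round(proj(n,pts,T)).astype(int);best.append(h[q[:,1],q[:,0],1].mean())
    b=np.array(best);w=np.clip(200-b,0,None);i=np.argmin(b);j=(np.arange(i-8,i+9))%180;print(f,2*i,b[i].round(),"angle clockwise from pointer",(2*(w[j]*np.arange(i-8,i+9)).sum()/w[j].sum()).round(1))
o=bot.get_obs();T=tool(o)
C=top-.014*ax; tgt=C-(.019+.004)*ax; print("C",C)
print("tilt fix",R.align_vectors([T[:3,:3].T@-ax],[[1,0,0]])[0].as_rotvec(degrees=True))
Rn=T[:3,:3]
d=tgt-T[:3,3];print("d tool",Rn.T@d*1e3,"pre (80 back)",Rn.T@(d+.08*ax)*1e3)
E
```

```text
ptr [0.56321877 0.071931   0.14322152] [np.float64(0.8877312039678765), np.float64(0.8877312039677229)] u,v,ax [  4.8  36.9 -49. ]
scene0 62 2.0 angle clockwise from pointer 61.9
top0 70 43.0 angle clockwise from pointer 68.4
w1 68 2.0 angle clockwise from pointer 67.5
w2 68 0.0 angle clockwise from pointer 67.1
C [0.54732121 0.03272035 0.17183873]
tilt fix [ 0.         -0.06709052 -0.09779667]
d tool [190.30207161   1.44265015   0.55173006] pre (80 back) [110.30224299   1.57919996   0.45805409]
```

```bash
python3 -m handwheel '[{"dp":[15,0.5,0],"twist":[0,0,0],"gripper":85},{"dp":[30,0.5,0.5],"twist":[0,0,0],"gripper":85},{"dp":[30,0.5,0],"twist":[0,0,0],"gripper":85},{"dp":[25,0,0],"twist":[0,0,0],"gripper":85},{"dp":[10,0,0],"twist":[0,0,0],"gripper":85},{"dp":[0,0,0],"twist":[0,0,0],"gripper":85},{"dp":[0,0,0],"twist":[0,0,0],"gripper":85}]' 60
python3 shot.py wrist w3
python3 - <<'E'
import fit
from fit import *
V["w3"]=("wrist",np.load("pics/w3.npz")["T"])
I={f:info(f) for f in V}
print(*tri([ray(V[f][0],I[f][1],V[f][1]) for f in("w2","w3")]),*tri([ray(V[f][0],I[f][2],V[f][1]) for f in("w2","w3")]))
T=np.load("pics/w3.npz")["tool"]
for top in(np.array([.5408,.0319,.1842]),):
    print("proj top centre",proj("wrist",top,V["w3"][1]),"hole",I["w3"][1])
    Q=plane(ray("wrist",I["w3"][1],V["w3"][1]),top,ax);print("hole on plane",Q)
    for c in(top,Q): print("in tool mm",T[:3,:3].T@(c-.037*ax-T[:3,3])*1e3)
    q=np.array([plane(ray("wrist",p,V["w3"][1]),top,ax) for p in I["w3"][0]]);r=np.linalg.norm(q-Q,axis=1)*1e3;print(r.min(),np.median(r),r.max())
E
```

```text
time_s: 5.95
tool_pos: [0.5205, 0.0293, 0.2233]
ee_rot: [-0.313, 0.468, 0.221, 0.797]
ft_force: [-0.2, 0.6, 0.1]
width: 0.0849
[-0.092  0.046  2.059  0.19   0.567 -2.597] 5.95 [0.5205 0.0293 0.2233]
[0.54150364 0.03201805 0.18365897] [np.float64(0.011359329296910883), np.float64(0.011359329296933614)] [0.54496402 0.03237676 0.1774531 ] [np.float64(0.06515725940100682), np.float64(0.06515725940114665)]
proj top centre [[330.18455945 250.89277056]] hole [329.86908241 250.90765634]
hole on plane [0.54093813 0.03176237 0.18426374]
in tool mm [81.14533569  0.22598297 -0.18417139]
in tool mm [ 8.11451975e+01  2.10899534e-02 -1.73983198e-01]
29.774052177121874 30.519436302921967 34.93516537149861
```

View pics/w3.png

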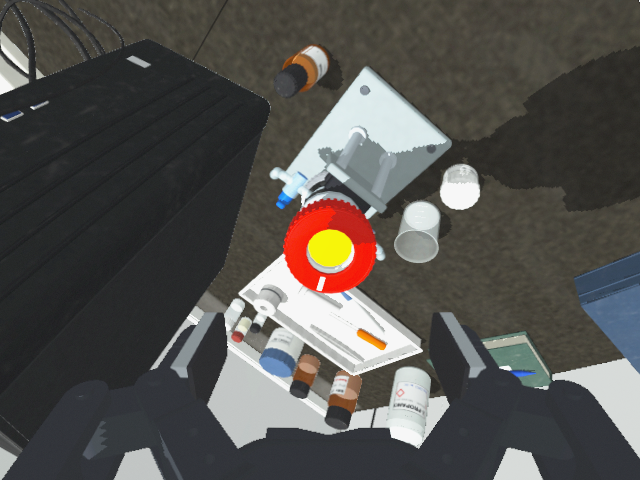

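```bash
python3 -m handwheel '[{"dp":[10,0,0],"twist":[0,0,0],"gripper":85},{"dp":[20,0,0],"twist":[0,0,0],"gripper":85},{"dp":[20,0,0],"twist":[0,0,0],"gripper":85},{"dp":[15,0,0],"twist":[0,0,0],"gripper":85},{"dp":[10,0,0],"twist":[0,0,0],"gripper":85},{"dp":[6,0,0],"twist":[0,0,0],"gripper":85},{"dp":[0,0,0],"twist":[0,0,0],"gripper":85},{"dp":[0,0,0],"twist":[0,0,0],"gripper":55},{"dp":[0,0,0],"twist":[0,0,0],"gripper":55},{"dp":[0,0,0],"twist":[0,0,0],"gripper":55},{"dp":[0,0,0],"twist":[0,0,0],"gripper":55},{"dp":[0,0,0],"twist":[0,0,0],"gripper":55},{"dp":[0,0,0],"twist":[0,0,0],"gripper":55}]' 60
python3 shot.py wrist w4; python3 shot.py scene s4
cat > st.py <<'E'
from h import *
x=np.radians(7.17);a=np.radians(28);ax=np.array([-np.cos(x)*np.sin(a),-np.sin(x)*np.sin(a),np.cos(a)])
o=bot.get_obs();T=tool(o)
print("t",o['time_s'],"j",o['joint_pos'].round(3),"F",o['ft_force'].round(1),"Tq",o['torque'].round(2),"Tq.ax",(o['torque']@ax).round(3),"F.ax",(o['ft_force']@ax).round(1),"w",o['width'].round(4),"j6eff",o['effort'][5].round(3))
d=T[:3,3]-np.array([.54732,.0327,.1718]);print("tcp rel C along ax",(d@ax*1e3).round(2),"lateral",(np.linalg.norm(d-(d@ax)*ax)*1e3).round(2),"tilt",np.degrees(np.arccos(-T[:3,0]@ax)).round(2))
E
python3 st.py
```

```text
time_s: 7.3
tool_pos: [0.5582, 0.034, 0.1513]
ee_rot: [-0.313, 0.468, 0.221, 0.797]
ft_force: [-2.7, 0.5, 5.3]
width: 0.0552
[-0.072  0.232  2.052  0.246  0.388 -2.648] 7.3 [0.5582 0.034  0.1513]
[-0.072  0.233  2.052  0.246  0.388 -2.648] 7.35 [0.5582 0.034  0.1512]Traceback (most recent call last):
  File "st.py", line 4, in <module>
    print("t",o['time_s'],"j",o['joint_pos'].round(3),"F",o['ft_force'].round(1),"Tq",o['torque'].round(2),"Tq.ax",(o['torque']@ax).round(3),"F.ax",(o['ft_force']@ax).round(1),"w",o['width'].round(4),"j6eff",o['effort'][5].round(3))
                                                                                                                                                                                    ^^^^^^^^^^^^^^^^
AttributeError: 'float' object has no attribute 'round'
```

View pics/w4.png

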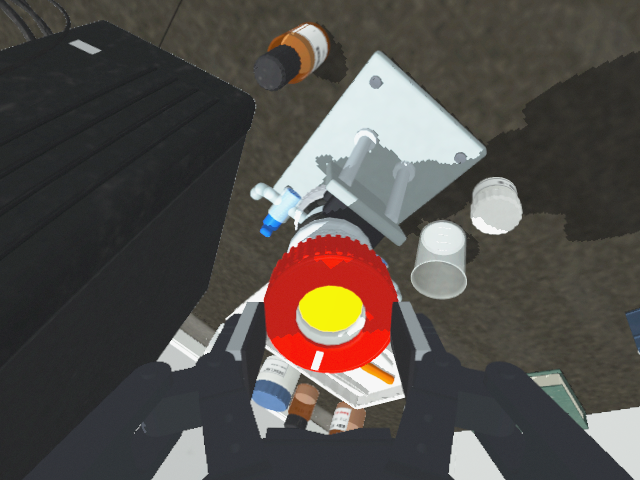

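View pics/s4.png

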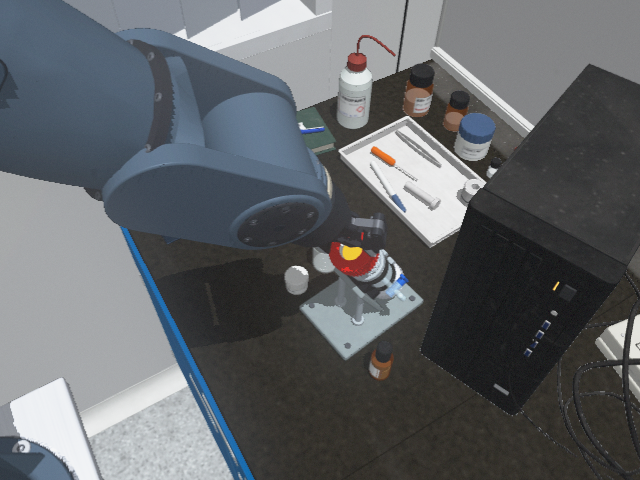

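```bash
sed -i "s/o\['width'\].round(4)/round(o['width'],4)/" st.py; python3 st.py; python3 -c "
import cv2
im=cv2.imread('pics/w4.png')[200:420,180:480];cv2.imwrite('pics/w4c.png',cv2.resize(im,None,fx=2.6,fy=2.6,interpolation=2))
im=cv2.imread('pics/s4.png')[190:310,290:430];cv2.imwrite('pics/s4c.png',cv2.resize(im,None,fx=4.5,fy=4.5,interpolation=2))"
```

```text
t 7.4 j [-0.072  0.233  2.052  0.246  0.388 -2.648] F [-2.1  0.9  5.2] Tq [0.07 0.2  0.04] Tq.ax -0.01 F.ax 5.5 w 0.055 j6eff -0.003
tcp rel C along ax -23.31 lateral 0.08 tilt 0.03
```

View pics/w4c.png

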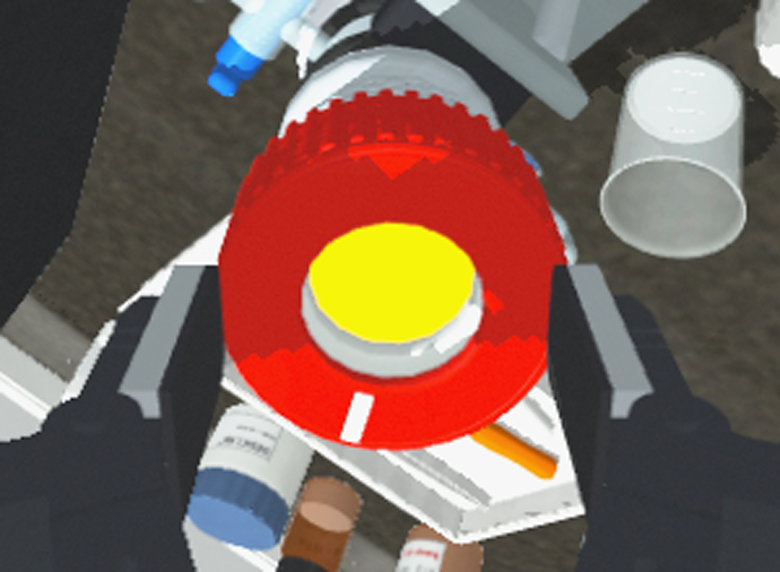

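View pics/s4c.png

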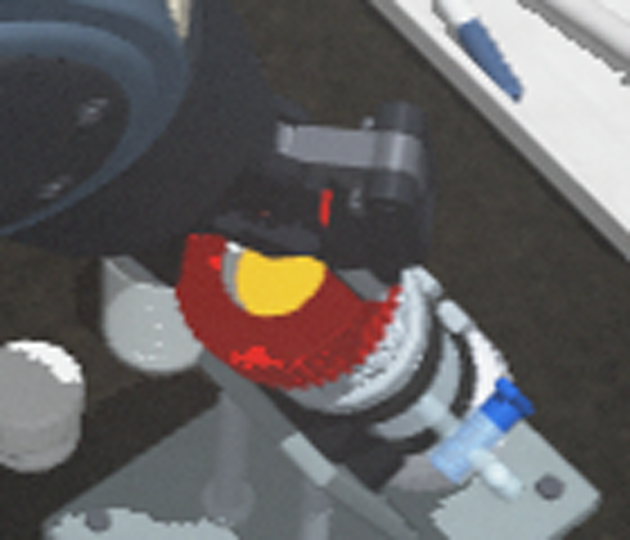

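```bash
python3 -m handwheel '[{"dp":[0,0,0],"twist":[0,0,0],"gripper":45},{"dp":[0,0,0],"twist":[0,0,0],"gripper":45},{"dp":[0,0,0],"twist":[0,0,0],"gripper":45}]' 60; python3 st.py; python3 shot.py wrist w5;python3 shot.py top t5; python3 -c "
from h import *
z=np.load('pics/w5.npz');T=z['tool']
for w in(.0275,.0305):
  for xx in(-.038,-.023,-.0,):
    for zz in (-.011,.011):
      print(w,xx,zz,proj('wrist',[T[:3,3]+T[:3,:3]@np.array([xx,s*w,zz]) for s in(1,-1)],z['T']).round(0).tolist())
im=cv2.imread('pics/t5.png')[190:310,320:470];cv2.imwrite('pics/t5c.png',cv2.resize(im,None,fx=4.5,fy=4.5,interpolation=2))
"
```

```text
time_s: 7.7
tool_pos: [0.5581, 0.0341, 0.152]
ee_rot: [-0.313, 0.467, 0.221, 0.797]
ft_force: [-13.2, -0.8, 19.5]
width: 0.0455
t 7.7 j [-0.072  0.231  2.052  0.246  0.389 -2.648] F [-13.2  -0.8  19.5] Tq [0.05 0.84 0.1 ] Tq.ax 0.019 F.ax 23.4 w 0.0455 j6eff 0.006
tcp rel C along ax -22.55 lateral 0.3 tilt 0.03
[-0.072  0.231  2.052  0.246  0.389 -2.648] 7.7 [0.5581 0.0341 0.152 ]
[-0.072  0.231  2.052  0.246  0.389 -2.648] 7.75 [0.5581 0.0341 0.152 ]
0.0275 -0.038 -0.011 [[395.0, 294.0], [266.0, 294.0]]
0.0275 -0.038 0.011 [[392.0, 338.0], [269.0, 338.0]]
0.0275 -0.023 -0.011 [[390.0, 279.0], [271.0, 279.0]]
0.0275 -0.023 0.011 [[387.0, 320.0], [274.0, 321.0]]
0.0275 -0.0 -0.011 [[383.0, 261.0], [278.0, 261.0]]
0.0275 -0.0 0.011 [[381.0, 298.0], [280.0, 298.0]]
0.0305 -0.038 -0.011 [[402.0, 294.0], [259.0, 294.0]]
0.0305 -0.038 0.011 [[399.0, 338.0], [263.0, 338.0]]
0.0305 -0.023 -0.011 [[396.0, 279.0], [265.0, 279.0]]
0.0305 -0.023 0.011 [[393.0, 320.0], [268.0, 321.0]]
0.0305 -0.0 -0.011 [[388.0, 261.0], [272.0, 261.0]]
0.0305 -0.0 0.011 [[386.0, 298.0], [274.0, 298.0]]
```

View pics/w5.png

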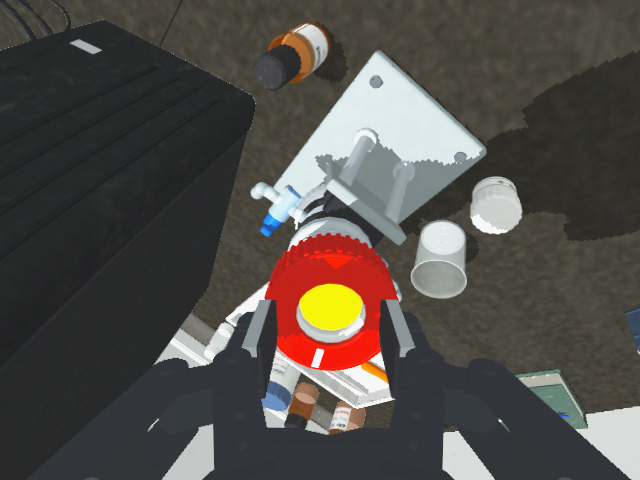

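View pics/t5c.png

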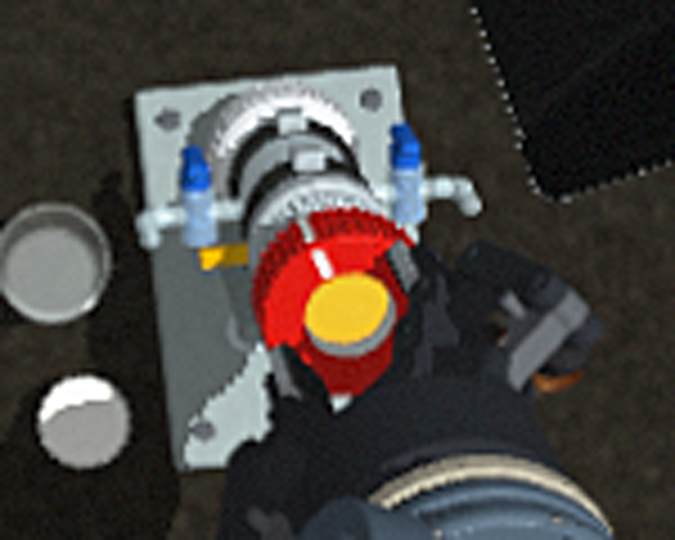

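```bash
python3 -m handwheel '[{"dp":[0,0,0],"twist":[0,0,0],"gripper":85},{"dp":[0,0,0],"twist":[0,0,0],"gripper":85},{"dp":[0,0,0],"twist":[0,0,0],"gripper":85},{"dp":[0,0,0],"twist":[0,0,0],"gripper":85}]' 60; python3 st.py; python3 -c "
from h import *
H=bot.get_calibration('wrist')['hand_eye']
for w in (.0425,.0227):
  for xx in(0,-.013,-.025,-.05):
    for zz in(-.011,.011): print(w,xx,zz,proj('wrist',[[xx,-w,zz]],H).round(0).tolist())
for f in('w3','w5'):
  im=cv2.imread(f'pics/{f}.png')[280:480,150:500];cv2.imwrite(f'pics/{f}d.png',cv2.resize(im,None,fx=2.2,fy=2.2,interpolation=2))
"
```

```text
time_s: 8.2
tool_pos: [0.5579, 0.034, 0.1506]
ee_rot: [-0.313, 0.468, 0.221, 0.796]
ft_force: [-0.5, -0.8, -0.2]
width: 0.0852
t 8.2 j [-0.072  0.233  2.052  0.246  0.388 -2.648] F [-0.5 -0.8 -0.2] Tq [-0.01  0.26  0.01] Tq.ax -0.001 F.ax 0.1 w 0.0852 j6eff -0.0
tcp rel C along ax -23.72 lateral 0.54 tilt 0.1
0.0425 0 -0.011 [[249.0, 261.0]]
0.0425 0 0.011 [[252.0, 298.0]]
0.0425 -0.013 -0.011 [[244.0, 271.0]]
0.0425 -0.013 0.011 [[247.0, 310.0]]
0.0425 -0.025 -0.011 [[238.0, 281.0]]
0.0425 -0.025 0.011 [[242.0, 323.0]]
0.0425 -0.05 -0.011 [[224.0, 308.0]]
0.0425 -0.05 0.011 [[229.0, 354.0]]
0.0227 0 -0.011 [[287.0, 261.0]]
0.0227 0 0.011 [[289.0, 298.0]]
0.0227 -0.013 -0.011 [[284.0, 271.0]]
0.0227 -0.013 0.011 [[286.0, 310.0]]
0.0227 -0.025 -0.011 [[281.0, 281.0]]
0.0227 -0.025 0.011 [[283.0, 323.0]]
0.0227 -0.05 -0.011 [[274.0, 308.0]]
0.0227 -0.05 0.011 [[276.0, 355.0]]
```

View pics/w3d.png

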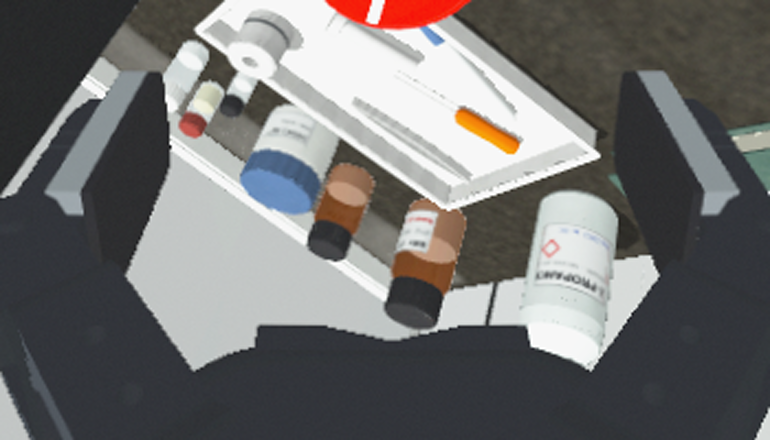

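View pics/w5d.png

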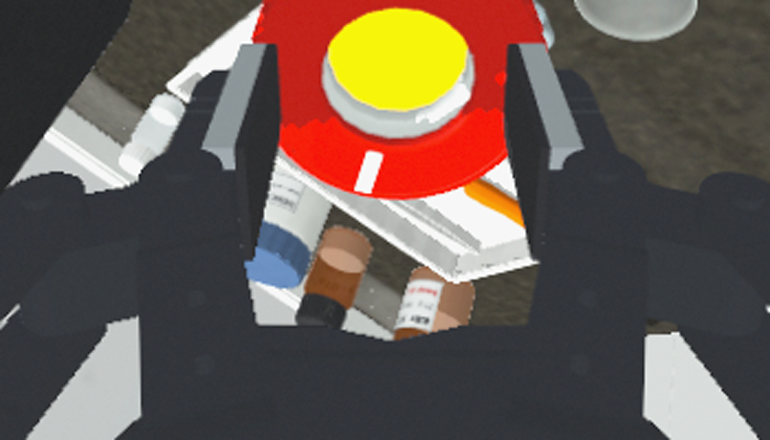

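```bash
python3 -m handwheel '[{"dp":[5,0,0],"twist":[0,0,0],"gripper":85},{"dp":[5,0,0],"twist":[0,0,0],"gripper":85},{"dp":[5,0,0],"twist":[0,0,0],"gripper":85},{"dp":[5,0,0],"twist":[0,0,0],"gripper":85},{"dp":[0,0,0],"twist":[0,0,0],"gripper":85}]' 60; python3 st.py; python3 shot.py wrist w6;python3 shot.py scene s6; python3 -c "
from h import *
a=cv2.imread('pics/w6.png')[240:420,160:500];b=cv2.imread('pics/s6.png')[180:320,280:440]
cv2.imwrite('pics/c6.png',cv2.resize(a,None,fx=2,fy=2,interpolation=2));cv2.imwrite('pics/d6.png',cv2.resize(b,None,fx=4,fy=4,interpolation=2))"
```

```text
time_s: 8.7
tool_pos: [0.5672, 0.0353, 0.1323]
ee_rot: [-0.313, 0.468, 0.221, 0.796]
ft_force: [0.1, -0.0, 0.5]
width: 0.0852
t 8.7 j [-0.068  0.282  2.045  0.268  0.348 -2.668] F [ 0.1 -0.   0.5] Tq [-0.02  0.19 -0.03] Tq.ax -0.025 F.ax 0.4 w 0.0852 j6eff -0.075
tcp rel C along ax -44.27 lateral 0.81 tilt 0.14
[-0.068  0.282  2.045  0.268  0.348 -2.668] 8.7 [0.5672 0.0353 0.1323]
[-0.068  0.281  2.045  0.267  0.348 -2.667] 8.75 [0.5672 0.0353 0.1327]
```

View pics/c6.png

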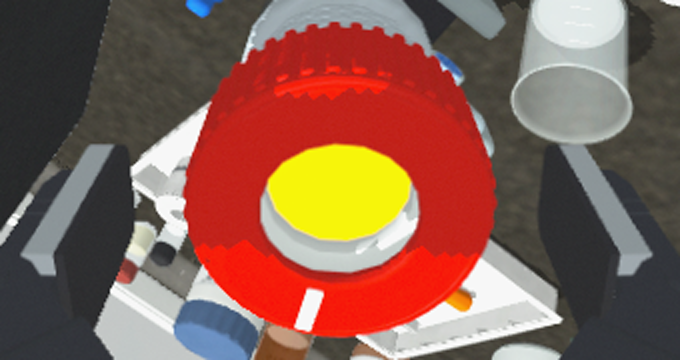

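View pics/d6.png

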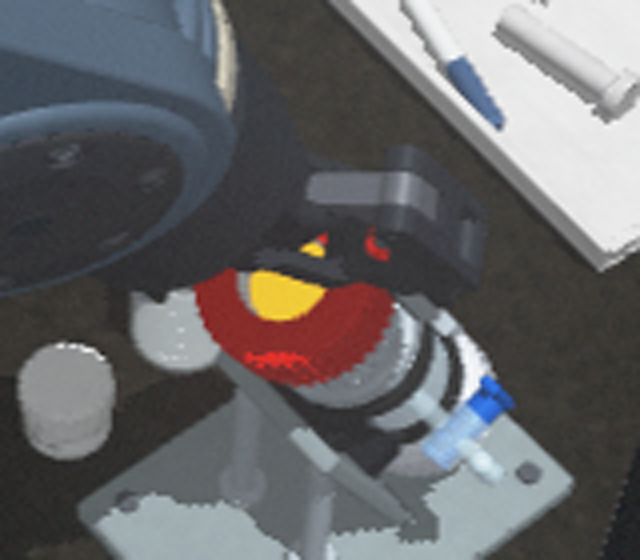

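```bash
cat >> st.py <<'E'
print("fix to axis, tool mm",(T[:3,:3].T@(-(d-(d@ax)*ax))*1e3).round(2),"tilt fix",R.align_vectors([T[:3,:3].T@-ax],[[1,0,0]])[0].as_rotvec(degrees=True).round(2))
E
python3 st.py
```

```text
t 8.8 j [-0.068  0.281  2.044  0.267  0.349 -2.667] F [ 0.6 -0.   0.1] Tq [-0.    0.2  -0.01] Tq.ax -0.018 F.ax -0.2 w 0.0849 j6eff -0.014
tcp rel C along ax -43.69 lateral 0.44 tilt 0.09
fix to axis, tool mm [-0.   -0.28  0.33] tilt fix [ 0.   -0.05 -0.08]
```

```bash
python3 -m handwheel '[{"dp":[5,-0.3,0.3],"twist":[0,0,0],"gripper":85},{"dp":[5,0,0],"twist":[0,0,0],"gripper":85},{"dp":[5,0,0],"twist":[0,0,0],"gripper":85},{"dp":[0,0,0],"twist":[0,0,0],"gripper":85},{"dp":[0,0,0],"twist":[0,0,0],"gripper":55},{"dp":[0,0,0],"twist":[0,0,0],"gripper":55},{"dp":[0,0,0],"twist":[0,0,0],"gripper":55},{"dp":[0,0,0],"twist":[0,0,0],"gripper":55},{"dp":[0,0,0],"twist":[0,0,0],"gripper":55}]' 60; python3 st.py; python3 shot.py wrist w7;python3 shot.py top t7; python3 -c "
from h import *
a=cv2.imread('pics/w7.png')[240:420,160:500];b=cv2.imread('pics/t7.png')[190:310,320:470]
cv2.imwrite('pics/c7.png',cv2.resize(a,None,fx=2,fy=2,interpolation=2));cv2.imwrite('pics/d7.png',cv2.resize(b,None,fx=4,fy=4,interpolation=2))"
```

```text
time_s: 9.7
tool_pos: [0.5737, 0.0368, 0.1201]
ee_rot: [-0.313, 0.468, 0.222, 0.796]
ft_force: [-6.8, 5.0, 5.6]
width: 0.0597
t 9.7 j [-0.064  0.315  2.038  0.285  0.323 -2.683] F [-6.8  5.   5.6] Tq [0.73 0.87 0.39] Tq.ax -0.05 F.ax 7.9 w 0.0597 j6eff -0.048
tcp rel C along ax -58.14 lateral 1.04 tilt 0.19
fix to axis, tool mm [-0.   -1.03  0.08] tilt fix [ 0.   -0.06 -0.18]
[-0.064  0.315  2.038  0.285  0.323 -2.683] 9.7 [0.5737 0.0368 0.1201]
[-0.064  0.315  2.038  0.285  0.323 -2.683] 9.75 [0.5737 0.0368 0.1201]
```

View pics/c7.png

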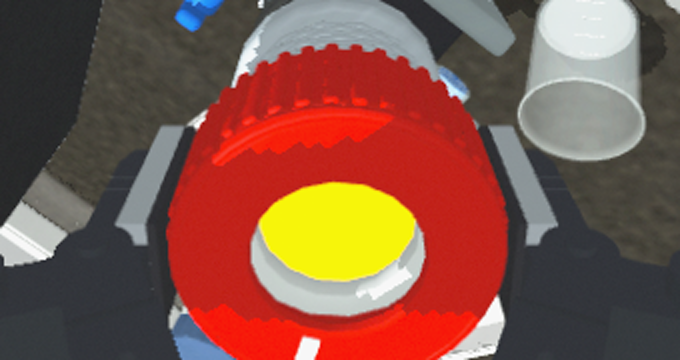

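View pics/d7.png

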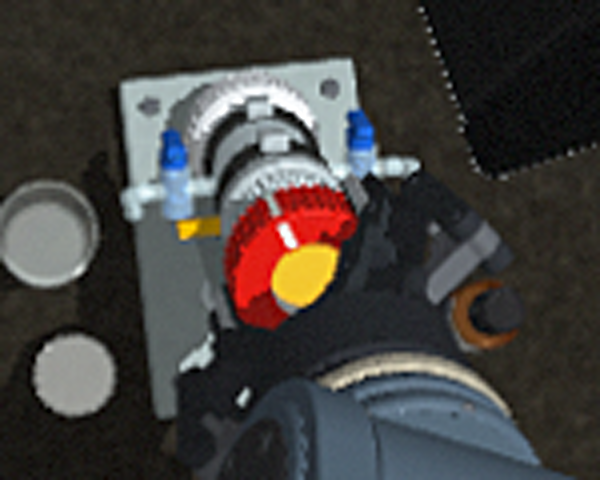

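```bash
python3 -m handwheel '[{"dp":[0,0,0],"twist":[2,0,0],"gripper":50},{"dp":[0.1,0,0],"twist":[4,0,0],"gripper":50},{"dp":[0.1,0,0],"twist":[6,0,0],"gripper":50},{"dp":[0.1,0,0],"twist":[6,0,0],"gripper":50},{"dp":[0.1,0,0],"twist":[6,0,0],"gripper":50},{"dp":[0.1,0,0],"twist":[6,0,0],"gripper":50}]' 60; python3 st.py; python3 shot.py wrist w8
```

```text
time_s: 10.4
tool_pos: [0.5741, 0.0366, 0.1198]
ee_rot: [-0.094, 0.51, 0.092, 0.85]
ft_force: [-7.6, 2.8, 6.4]
width: 0.0596
t 10.4 j [-0.064  0.316  2.037  0.286  0.322 -2.156] F [-7.6  2.8  6.4] Tq [0.42 0.86 0.35] Tq.ax 0.059 F.ax 9.0 w 0.0596 j6eff -1.618
tcp rel C along ax -58.63 lateral 0.79 tilt 0.16
fix to axis, tool mm [-0.   -0.64  0.45] tilt fix [ 0.   -0.13 -0.1 ]
[-0.064  0.316  2.037  0.286  0.322 -2.156] 10.4 [0.5741 0.0366 0.1198]
```

View pics/w8.png

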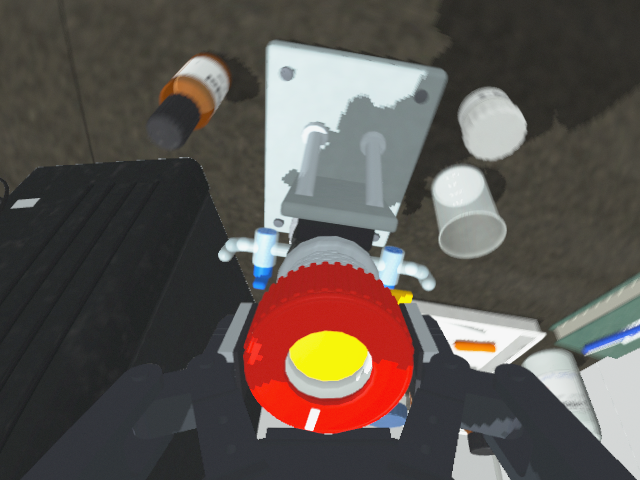

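```bash
python3 -m handwheel '[{"dp":[0.1,0,0],"twist":[6,0,0],"gripper":50},{"dp":[0.1,0,0],"twist":[8,0,0],"gripper":50},{"dp":[0.1,0,0],"twist":[8,0,0],"gripper":50},{"dp":[0.1,0,0],"twist":[8,0,0],"gripper":50},{"dp":[0.2,0,0],"twist":[8,0,0],"gripper":50},{"dp":[0.1,0,0],"twist":[8,0,0],"gripper":50},{"dp":[0.1,0,0],"twist":[8,0,0],"gripper":50},{"dp":[0.2,0,0],"twist":[8,0,0],"gripper":50},{"dp":[0.1,0,0],"twist":[8,0,0],"gripper":50},{"dp":[0.1,0,0],"twist":[8,0,0],"gripper":50},{"dp":[0.2,0,0],"twist":[8,0,0],"gripper":50},{"dp":[0.1,0,0],"twist":[8,0,0],"gripper":50},{"dp":[0.1,0,0],"twist":[8,0,0],"gripper":50},{"dp":[0.2,0,0],"twist":[8,0,0],"gripper":50},{"dp":[0.1,0,0],"twist":[8,0,0],"gripper":50},{"dp":[0.1,0,0],"twist":[8,0,0],"gripper":50},{"dp":[0.2,0,0],"twist":[8,0,0],"gripper":50},{"dp":[0.1,0,0],"twist":[8,0,0],"gripper":50},{"dp":[0.1,0,0],"twist":[8,0,0],"gripper":50},{"dp":[0.2,0,0],"twist":[8,0,0],"gripper":50}]' 60; python3 st.py; python3 shot.py wrist w9
```

```text
time_s: 12.45
tool_pos: [0.5746, 0.0365, 0.1169]
ee_rot: [0.816, 0.187, -0.484, 0.254]
ft_force: [-10.9, -1.1, 6.1]
width: 0.0596
t 12.45 j [-0.064  0.322  2.037  0.288  0.318  0.6  ] F [-10.9  -1.1   6.1] Tq [-0.19  1.18  0.09] Tq.ax 0.1 F.ax 10.6 w 0.0596 j6eff -2.181
tcp rel C along ax -61.36 lateral 1.47 tilt 0.23
fix to axis, tool mm [-0.01  1.   -1.07] tilt fix [0.   0.16 0.18]
[-0.064  0.322  2.037  0.288  0.318  0.6  ] 12.45 [0.5746 0.0365 0.1169]
```

View pics/w9.png

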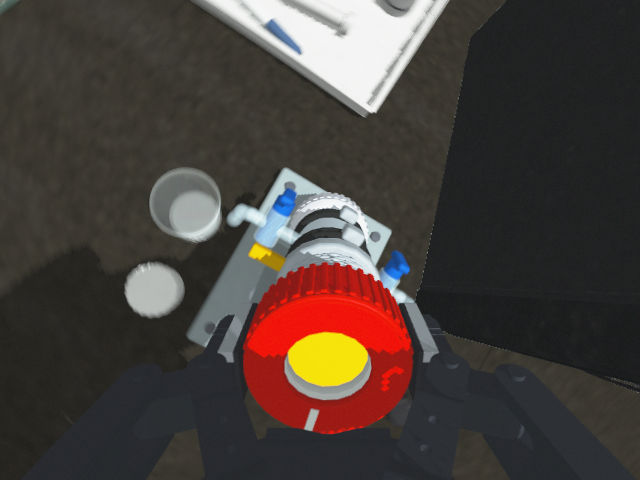

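```bash
python3 -m handwheel '[{"dp":[0,0,0],"twist":[0,0,0],"gripper":85},{"dp":[0,0,0],"twist":[0,0,0],"gripper":85},{"dp":[0,0,0],"twist":[0,0,0],"gripper":85},{"dp":[0,0.5,-0.5],"twist":[0,0.1,0.1],"gripper":85}]' 60; python3 st.py; python3 shot.py wrist w10; python3 shot.py top t10; python3 - <<'E'
from h import *
b=cv2.imread('pics/t10.png')[190:310,320:470];cv2.imwrite('pics/d10.png',cv2.resize(b,None,fx=4,fy=4,interpolation=2))
E
```

```text
time_s: 12.9
tool_pos: [0.5769, 0.0362, 0.1178]
ee_rot: [0.817, 0.187, -0.481, 0.257]
ft_force: [-0.9, 0.3, 0.5]
width: 0.085
t 12.9 j [-0.064  0.323  2.035  0.29   0.313  0.592] F [-0.9  0.3  0.5] Tq [-0.01  0.23 -0.  ] Tq.ax -0.01 F.ax 0.9 w 0.085 j6eff 0.039
tcp rel C along ax -61.61 lateral 0.97 tilt 0.09
fix to axis, tool mm [-0.   -0.69  0.68] tilt fix [ 0.   -0.07 -0.06]
[-0.064  0.323  2.035  0.29   0.313  0.592] 12.9 [0.5769 0.0362 0.1178]
[-0.064  0.323  2.035  0.291  0.313  0.592] 12.95 [0.5769 0.0362 0.1179]
```

View pics/w10.png

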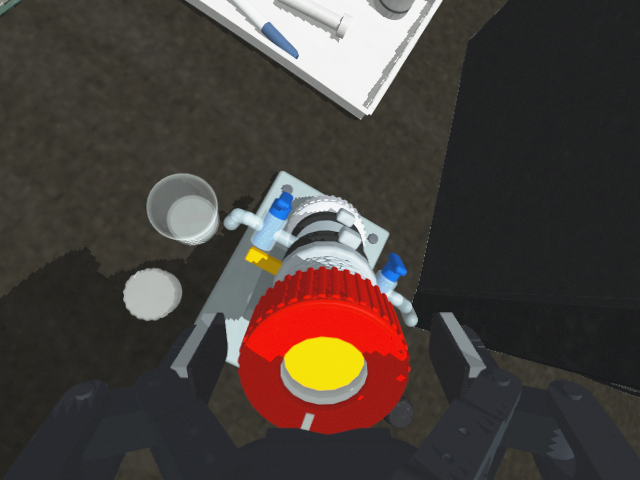

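View pics/d10.png

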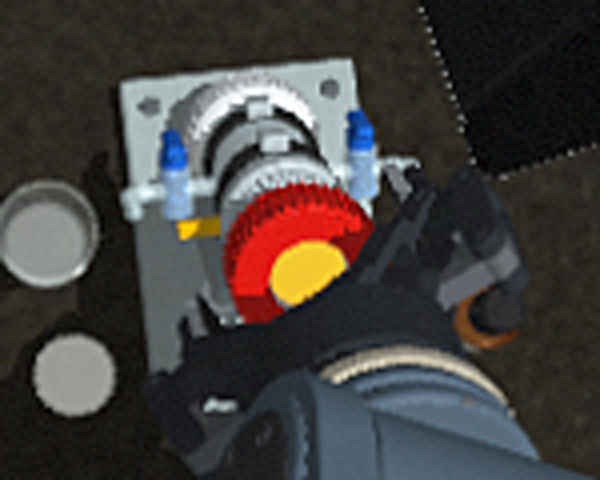

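```bash
cat > line.py <<'E'
import sys
from fit import *
u=np.array([np.cos(x)*np.cos(a),np.sin(x)*np.cos(a),np.sin(a)]);v=np.cross(ax,u)
def line(f,sink,r0=.019,r1=.027):
    T=np.load(f"pics/{f}.npz")["T"];top=np.array([.5408,.0319,.1842])-sink*ax
    h,hole,y=info(f);im=cv2.imread(f"pics/{f}.png")[:,:,::-1].copy();s=cv2.cvtColor(im,cv2.COLOR_RGB2HSV)
    c=plane(ray("wrist",hole,T),top,ax);print("centre offset uv mm",((c-top)@u*1e3).round(2),((c-top)@v*1e3).round(2))
    b=[]
    for th in np.radians(np.arange(0,360,1)):
        q=np.round(proj("wrist",[c+r*(np.cos(th)*v+np.sin(th)*u) for r in np.linspace(r0,r1,9)],T)).astype(int)
        q=q[(q[:,1]>=0)&(q[:,1]<480)];px=s[q[:,1],q[:,0]];b.append(np.mean((px[:,1]<90)&(px[:,2]>120)))
    b=np.array(b);i=int(np.argmax(np.convolve(np.r_[b,b[:4]],np.ones(5),'same')[:360]));j=np.arange(i-7,i+8);w=b[j%360]
    print(f,"line angle cw from stand+y",((w*j).sum()/w.sum()).round(1),"peak",b.max())
line(sys.argv[1],float(sys.argv[2])/1e3)
E
python3 line.py w3 0; python3 line.py w4 0;python3 line.py w8 0.5; python3 line.py w9 3.1; python3 line.py w10 3.1
```

```text
centre offset uv mm 0.14 -0.15
w3 line angle cw from stand+y 66.2 peak 1.0
centre offset uv mm -0.39 -0.55
w4 line angle cw from stand+y 66.0 peak 0.8888888888888888
centre offset uv mm -1.17 0.03
w8 line angle cw from stand+y 95.3 peak 0.7777777777777778
centre offset uv mm 2.35 1.4
w9 line angle cw from stand+y 253.3 peak 0.8888888888888888
centre offset uv mm 2.13 1.21
w10 line angle cw from stand+y 254.2 peak 0.8888888888888888
```

```bash
python3 -m handwheel '[{"dp":[0,-1.5,1.1],"twist":[-5,0,0],"gripper":85},{"dp":[0,0,0],"twist":[-8.5,0,0],"gripper":85},{"dp":[0,0,0],"twist":[-8.5,0,0],"gripper":85},{"dp":[0,0,0],"twist":[-8.5,0,0],"gripper":85},{"dp":[0,0,0],"twist":[-8.5,0,0],"gripper":85},{"dp":[0,0,0],"twist":[-8.5,0,0],"gripper":85},{"dp":[0,0,0],"twist":[-8.5,0,0],"gripper":85},{"dp":[0,0,0],"twist":[-8.5,0,0],"gripper":85},{"dp":[0,0,0],"twist":[-8.5,0,0],"gripper":85},{"dp":[0,0,0],"twist":[-8.5,0,0],"gripper":85},{"dp":[0,0,0],"twist":[-8.5,0,0],"gripper":85},{"dp":[0,0,0],"twist":[-8.5,0,0],"gripper":85},{"dp":[0,0,0],"twist":[-8.5,0,0],"gripper":85},{"dp":[0,0,0],"twist":[-8.5,0,0],"gripper":85},{"dp":[0,0,0],"twist":[-8.5,0,0],"gripper":85},{"dp":[0,0,0],"twist":[-8.5,0,0],"gripper":85},{"dp":[0,0,0],"twist":[-8.5,0,0],"gripper":85},{"dp":[0,0,0],"twist":[-8.5,0,0],"gripper":85},{"dp":[0,0,0],"twist":[-8.5,0,0],"gripper":85},{"dp":[0,0,0],"twist":[-8.5,0,0],"gripper":85}]' 60
python3 -m handwheel '[{"dp":[0,0,0],"twist":[-4,0,0],"gripper":85},{"dp":[0,0,0],"twist":[0,0,0],"gripper":85},{"dp":[0,0,0],"twist":[0,0,0],"gripper":85}]' 60;python3 st.py; python3 shot.py wrist w11; python3 line.py w11 3.1
```

```text
time_s: 15.0
tool_pos: [0.5752, 0.0367, 0.1169]
ee_rot: [-0.162, 0.499, 0.131, 0.841]
ft_force: [-0.1, -0.5, -0.2]
width: 0.085
time_s: 15.3
tool_pos: [0.5752, 0.0367, 0.1169]
ee_rot: [-0.187, 0.495, 0.146, 0.836]
ft_force: [0.1, -0.0, -0.6]
width: 0.0849
t 15.3 j [-0.063  0.322  2.039  0.292  0.31  -2.382] F [ 0.1 -0.  -0.6] Tq [-0.    0.23 -0.02] Tq.ax -0.033 F.ax -0.6 w 0.0849 j6eff -0.169
tcp rel C along ax -61.63 lateral 1.06 tilt 0.07
fix to axis, tool mm [ 0.   -0.81  0.68] tilt fix [0.   0.06 0.03]
[-0.063  0.322  2.039  0.292  0.31  -2.382] 15.3 [0.5752 0.0367 0.1169]
centre offset uv mm -0.79 -0.31
w11 line angle cw from stand+y 257.2 peak 0.7777777777777778
```

View pics/w11.png

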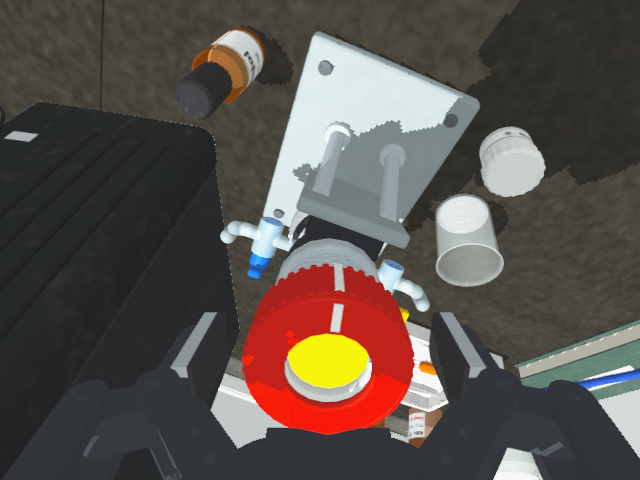

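```bash
python3 -m handwheel '[{"dp":[0,0,0],"twist":[0,0,0],"gripper":50},{"dp":[0,0,0],"twist":[0,0,0],"gripper":50},{"dp":[0,0,0],"twist":[0,0,0],"gripper":50},{"dp":[0,0,0],"twist":[0,0,0],"gripper":50},{"dp":[0,0,0],"twist":[0,0,0],"gripper":50},{"dp":[0,0,0],"twist":[4,0,0],"gripper":50},{"dp":[0.1,0,0],"twist":[8,0,0],"gripper":50},{"dp":[0.1,0,0],"twist":[8,0,0],"gripper":50},{"dp":[0.2,0,0],"twist":[8,0,0],"gripper":50},{"dp":[0.1,0,0],"twist":[8,0,0],"gripper":50},{"dp":[0.1,0,0],"twist":[8,0,0],"gripper":50},{"dp":[0.2,0,0],"twist":[8,0,0],"gripper":50},{"dp":[0.1,0,0],"twist":[8,0,0],"gripper":50},{"dp":[0.1,0,0],"twist":[8,0,0],"gripper":50},{"dp":[0.2,0,0],"twist":[4,0,0],"gripper":50}]' 70;python3 st.py
for i in 1 2 3; do python3 -m handwheel '[{"dp":[0.1,0,0],"twist":[3,0,0],"gripper":50}]' >/dev/null;python3 st.py|head -1; done;  python3 shot.py wrist w12; python3 line.py w12 4.5
```

```text
time_s: 16.85
tool_pos: [0.5757, 0.0368, 0.116]
ee_rot: [0.341, 0.486, -0.174, 0.786]
ft_force: [-3.5, -0.8, 6.0]
width: 0.0598
t 16.85 j [-0.063  0.325  2.039  0.294  0.308 -1.124] F [-3.5 -0.8  6. ] Tq [-0.11  0.41  0.04] Tq.ax 0.063 F.ax 7.0 w 0.0598 j6eff -0.152
tcp rel C along ax -62.75 lateral 1.07 tilt 0.07
fix to axis, tool mm [0.   0.4  0.99] tilt fix [ 0.    0.05 -0.05]
t 16.95 j [-0.063  0.325  2.039  0.294  0.308 -1.074] F [-3.6 -0.6  5.8] Tq [-0.09  0.38  0.05] Tq.ax 0.062 F.ax 6.8 w 0.0597 j6eff -0.455
t 17.05 j [-0.063  0.325  2.039  0.294  0.307 -1.023] F [-5.1 -0.4  5.6] Tq [-0.23  0.43  0.11] Tq.ax 0.184 F.ax 7.3 w 0.0596 j6eff -0.735
t 17.15 j [-0.063  0.326  2.039  0.294  0.307 -0.971] F [-5.6 -1.2  6.9] Tq [-0.19  0.49  0.06] Tq.ax 0.111 F.ax 8.7 w 0.0599 j6eff -0.759
[-0.063  0.326  2.039  0.294  0.307 -0.971] 17.15 [0.5758 0.0368 0.1158]
centre offset uv mm -0.26 1.91
w12 line angle cw from stand+y 337.9 peak 0.7777777777777778
```

View pics/w12.png

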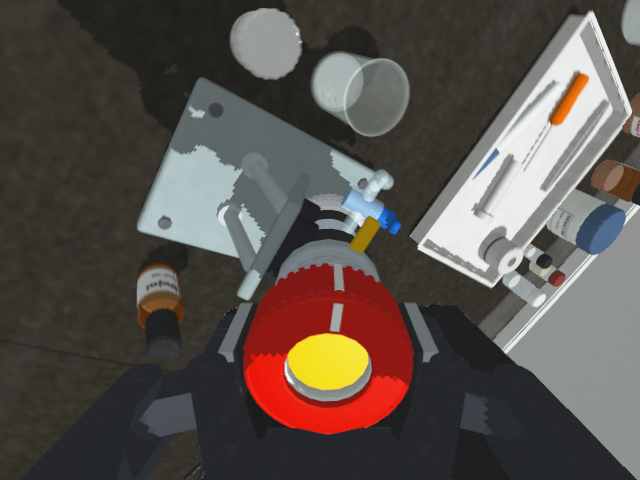

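```bash
cat > tq.py <<'E'
from h import *
x=np.radians(7.17);a=np.radians(28);ax=np.array([-np.cos(x)*np.sin(a),-np.sin(x)*np.sin(a),np.cos(a)])
o=bot.get_obs();print(o['time_s'],"j6",o['joint_pos'][5].round(4),"deg since -2.382",np.degrees(o['joint_pos'][5]+2.382).round(1),"T.ax",(o['torque']@ax).round(3),"F",np.linalg.norm(o['ft_force']).round(1),"w",round(o['width'],4))
E
for i in 1 2 3 4 5; do python3 -m handwheel '[{"dp":[0,0,0],"twist":[3,0,0],"gripper":50}]' >/dev/null;python3 tq.py;done
for i in 1 2 3; do python3 -m handwheel '[{"dp":[0.1,0,0],"twist":[2,0,0],"gripper":50}]' >/dev/null;python3 tq.py; done;  python3 shot.py wrist w13; python3 line.py w13 4.8
```

```text
17.3 j6 -0.9195 deg since -2.382 83.8 T.ax 0.071 F 7.0 w 0.0601
17.4 j6 -0.8659 deg since -2.382 86.9 T.ax 0.133 F 6.4 w 0.0597
17.5 j6 -0.8135 deg since -2.382 89.9 T.ax 0.099 F 6.1 w 0.0593
17.6 j6 -0.7611 deg since -2.382 92.9 T.ax 0.13 F 5.8 w 0.0595
17.7 j6 -0.7088 deg since -2.382 95.9 T.ax 0.091 F 5.3 w 0.0603
17.8 j6 -0.6741 deg since -2.382 97.9 T.ax 0.119 F 6.2 w 0.0596
17.9 j6 -0.6399 deg since -2.382 99.8 T.ax 0.069 F 7.2 w 0.0594
18.0 j6 -0.6051 deg since -2.382 101.8 T.ax 0.066 F 7.8 w 0.0597
[-0.062  0.326  2.038  0.294  0.307 -0.605] 18.0 [0.5759 0.0368 0.1155]
centre offset uv mm 0.31 2.15
w13 line angle cw from stand+y 358.9 peak 0.7777777777777778
```

View pics/w13.png

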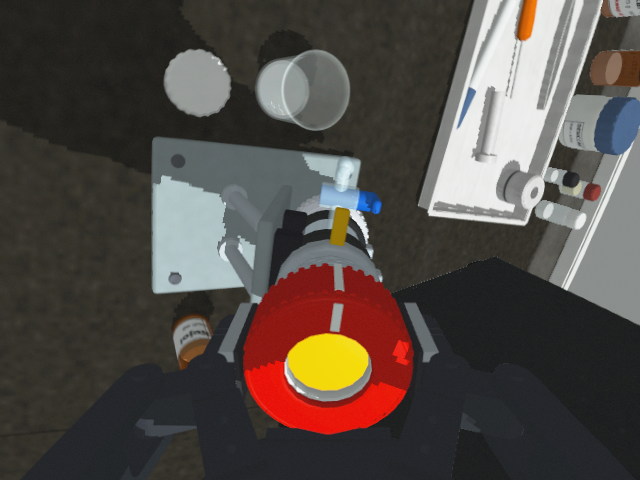

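```bash
for i in 1 2 3 4 5 6; do python3 -m handwheel '[{"dp":[0,0,0],"twist":[1.5,0,0],"gripper":50}]' >/dev/null;python3 tq.py;done
```

```text
18.15 j6 -0.5799 deg since -2.382 103.3 T.ax 0.101 F 7.5 w 0.0592
18.25 j6 -0.5533 deg since -2.382 104.8 T.ax 0.391 F 7.5 w 0.0596
18.35 j6 -0.5273 deg since -2.382 106.3 T.ax 0.321 F 6.9 w 0.0594
18.45 j6 -0.5011 deg since -2.382 107.8 T.ax 0.352 F 6.2 w 0.0595
18.55 j6 -0.475 deg since -2.382 109.3 T.ax 0.399 F 5.8 w 0.0596
18.65 j6 -0.4483 deg since -2.382 110.8 T.ax 0.388 F 5.6 w 0.0597
```

```bash
python3 -m handwheel '[{"dp":[0.1,0,0],"twist":[5,0,0],"gripper":50},{"dp":[0.1,0,0],"twist":[5,0,0],"gripper":50},{"dp":[0.1,0,0],"twist":[5,0,0],"gripper":50},{"dp":[0,0,0],"twist":[5,0,0],"gripper":50},{"dp":[0.1,0,0],"twist":[5,0,0],"gripper":50},{"dp":[0.1,0,0],"twist":[5,0,0],"gripper":50},{"dp":[0.1,0,0],"twist":[5,0,0],"gripper":50},{"dp":[0,0,0],"twist":[5,0,0],"gripper":50}]' 70 >/dev/null; python3 tq.py
python3 -m handwheel '[{"dp":[0.1,0,0],"twist":[5,0,0],"gripper":50},{"dp":[0.1,0,0],"twist":[5,0,0],"gripper":50},{"dp":[0.1,0,0],"twist":[5,0,0],"gripper":50},{"dp":[0.1,0,0],"twist":[5,0,0],"gripper":50},{"dp":[0.1,0,0],"twist":[5,0,0],"gripper":50},{"dp":[0.1,0,0],"twist":[5,0,0],"gripper":50},{"dp":[0.1,0,0],"twist":[5,0,0],"gripper":50},{"dp":[0,0,0],"twist":[5,0,0],"gripper":50},{"dp":[0,0,0],"twist":[3,0,0],"gripper":50},{"dp":[0,0,0],"twist":[0,0,0],"gripper":50}]' 70 >/dev/null; python3 tq.py;python3 shot.py wrist w14; python3 line.py w14 6.3
```

```text
19.45 j6 0.2517 deg since -2.382 150.9 T.ax 0.408 F 5.3 w 0.0597
20.45 j6 0.9984 deg since -2.382 193.7 T.ax 0.183 F 5.1 w 0.0598
[-0.062  0.33   2.038  0.296  0.304  0.998] 20.45 [0.5766 0.0369 0.1143]
centre offset uv mm 2.41 0.69
w14 line angle cw from stand+y 90.7 peak 0.7777777777777778
```

View pics/w14.png

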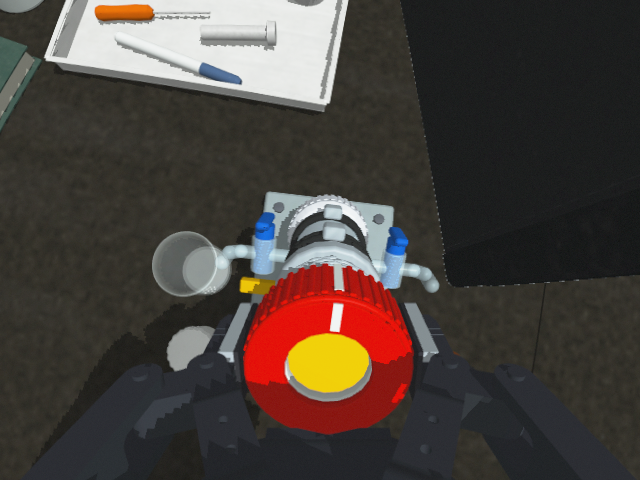

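```bash
python3 -m handwheel '[{"dp":[0,0,0],"twist":[1,0,0],"gripper":50},{"dp":[0,0,0],"twist":[0,0,0],"gripper":50}]' >/dev/null; python3 tq.py
python3 -m handwheel '[{"dp":[0,0,0],"twist":[0,0,0],"gripper":85},{"dp":[0,0,0],"twist":[0,0,0],"gripper":85},{"dp":[0,0,0],"twist":[0,0,0],"gripper":85},{"dp":[0,0,0],"twist":[0,0,0],"gripper":85},{"dp":[-5,0,0],"twist":[0,0,0],"gripper":85},{"dp":[-15,0,0],"twist":[0,0,0],"gripper":85},{"dp":[-25,0,0],"twist":[0,0,0],"gripper":85},{"dp":[-30,0,0],"twist":[0,0,0],"gripper":85},{"dp":[-30,0,0],"twist":[0,0,0],"gripper":85},{"dp":[-30,0,0],"twist":[0,0,0],"gripper":85},{"dp":[-30,0,0],"twist":[0,0,0],"gripper":85},{"dp":[-15,0,0],"twist":[0,0,0],"gripper":85},{"dp":[0,0,0],"twist":[0,0,0],"gripper":85},{"dp":[0,0,0],"twist":[0,0,0],"gripper":85}]'; python3 tq.py; python3 shot.py wrist w15; python3 line.py w15 6.4; python3 shot.py top t15
```

```text
20.7 j6 1.0148 deg since -2.382 194.6 T.ax 0.438 F 5.8 w 0.0597
time_s: 22.1
tool_pos: [0.4925, 0.0263, 0.2728]
ee_rot: [0.853, 0.081, -0.51, 0.078]
ft_force: [-0.6, -0.5, 0.4]
width: 0.0846
22.1 j6 1.1291 deg since -2.382 201.2 T.ax 0.011 F 0.8 w 0.0846
[-0.107 -0.078  2.048  0.169  0.7    1.129] 22.1 [0.4925 0.0263 0.2728]
centre offset uv mm 1.09 0.43
w15 line angle cw from stand+y 90.1 peak 0.8888888888888888
[-0.107 -0.077  2.048  0.169  0.7    1.129] 22.15 [0.4924 0.0264 0.2722]
```

View pics/w15.png

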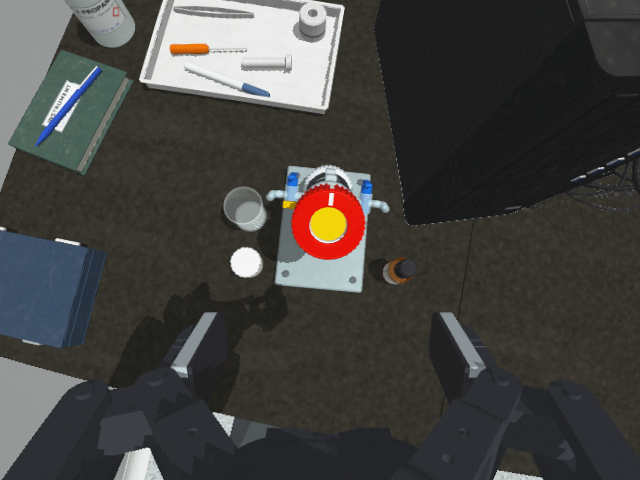

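View pics/t15.png

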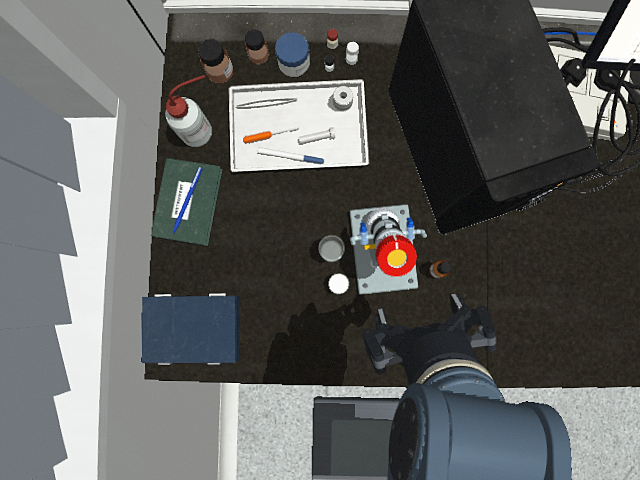

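```bash
python3 -c "
from cell import bot
print(bot.sign_off())"
```

```text
the job is handed in; nothing more can be done
None
```

The gas cell is closed and handed in at about 22 s. I turned the ring clockwise in two grips until it met the seal, tightened it a further quarter turn, let go and backed off.

**Touch and tightening:**
- The torque about the screw axis jumped from about 0.1 to 0.35–0.4 N m as the white line came round to the yellow pointer.
- From there I turned about 90° more, measured on joint 6.
- The last wrist picture puts the line 90.1° past the stand's +y direction, where the pointer sits. The line stayed at the same place between the jaws, so the ring did not slip.

**Surroundings:** in the last top picture the beaker, pot and bottle are at the same pixels as at the start. The robot is clear of everything and the wrist reads about zero force.

**Checks that disagreed:**
- **Finger reach:** the fingertips sat about 40 mm farther back than the reported TCP suggested. My first two closings landed on top of the ring and pressed on it with up to about 24 N at the wrist. I opened, went 35 mm deeper and gripped properly at 59.7 mm. I did not find the cause of the offset.
- **Ring axis:** it lay about 1 mm from my camera estimate, giving side loads of up to about 12 N while turning. I corrected this at the regrip.
- **Pointer direction:** its early triangulation was about 7° off the stand's +y, so I relied on the torque jump and the aligned line to find first touch.

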